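# Hang the seating mallet in its ring on the battery module bench

## Task

Take the mallet, the tool with the crosswise oblong head that stands in the black tool block, and put it away: lower its handle down through the empty one of the two steel ring holders until its head rests on the ring, and let go. Leave the round-headed tool in the block and the one hanging in the other ring where they are.

Things in the scene. Friction and masses are not known exactly. Their poses are not given: they have to be found in the camera images.
- mallet: Mallet: grey and white nylon head 36 mm (x) by 80 mm (y) by 38 mm high (z), flat below; round handle 18 mm thick, 105 mm straight down from the middle of the underside. 0.2-0.33 kg. Origin on the handle's axis at the head's underside, z up. It starts upright in the block, lowest 62 mm of handle in a hole with 1.5 mm play a side, underside 113 mm above the table, long side roughly along the block.
- empty_ring (a point): Centre of the opening, level with the upper rim, of the empty ring holder, fixed: steel ring, hole 44 mm, outside 62 mm, 12 mm thick, top 125 mm above the table, open below to a base plate 8 mm thick. A post 62 mm from the centre along this frame's +x carries it; nothing rises above the rim. z up. The mallet's head may point any way on it.
- tamper: Bystander in the other hole of the fixed black block (190 by 70 mm, 70 mm high), 100 mm from the mallet: white round head 52 mm in diameter, 25 mm high, on an 18 mm handle 95 mm long. Origin at the middle of the head's underside, z up; its top is 128 mm above the table. To be left alone.
- press_puck: Bystander hanging in the other, identical ring holder: white round head 66 mm in diameter, 22 mm high, on an 18 mm handle 80 mm long. Origin at the middle of the head's underside, z up; its top is 147 mm above the table, and nothing else near the mallet's way is taller. To be left alone.
Things that resemble listed ones, but are neither listed nor needed, are in the scene too. Leave any red look-alike of the mallet alone.

How it is judged:
By the outcome, as a careful person would: the job done as asked, in the order asked, and still so for the second after the job is handed in, with the robot touching nothing.
It also fails if it takes over 42 s, if anything falls off the work surface, if the arm or the gripper's body presses on something with over 40 N, if the wrist force passes 120 N, or if a joint passes its speed limit or range.

## Robot

A 6-joint arm with a two-finger parallel gripper is mounted at the origin on the work surface. World frame = base frame: x ahead of the robot, y to its left, z up, the work surface at z = 0. Lengths are in m, angles in rad, forces in N, time in s.
With the tool pointing down it reaches from about 0.35 to 0.85 m from the base axis. Payload 8.1 kg.
Tool frame: the origin (TCP) lies between the finger pads; the fingertips stand 17 mm ahead of it and the grasp point (between the pads) lies 2 mm behind it (ctrl.nose_length is the distance from the TCP to the fingertips, in m); z points along the fingers, y is the line along which they close (so a half turn about z gives the same grasp; the last joint's range is limited). The gripper opens to 93 mm and grips with 3 to 60 N. Pads are 15 mm wide; open, the fingers measure 128 mm over their backs; the gripper's body (75 mm by 188 mm) begins 65 mm behind the grasp point.
Start: joints at [1.135, 0.13, 1.488, -0, 1.523, -0.085], TCP at [0.206, 0.563, 0.236] pointing down, gripper open.
Joint ranges: [-2.96, 2.96], [-0.89, 2.26], [0.02, 2.5], [-1.34, 4.48], [0, 2.73], [-2.66, 2.66]. Speed limits (rad/s): [2.39, 2.39, 2.79, 3.14, 3.14, 3.14].

## Interface

Orientations are given as a unit quaternion [w, x, y, z].
In Python, from rig import readout, capture, get_calibration, ticket, ctrl gives the robot as it stands. The module is installed in compiled form; this text tells all that it offers.
- The arm moves only by the shell command python3 -m handwheel 'ROWS' [OPENING] [FORCE]. ROWS is JSON, one flat list of numbers, 6 for each row, row after row: the shift along the world's x, y, z in m, then the turn, a rotation vector about the world's x, y, z in degrees. A call has 1 to 10 rows; each row shifts and turns the commanded pose from where the row before left it; what a row does not reach is not made up. A row lasts 1/12 s, in which the tool goes at most 41.7 mm and 7.16 degrees, less where a joint would pass 70% of its speed; a pose out of reach is approached as far as the arm can. A call with a gripper value outside its range is refused whole. OPENING is the closure in counts, from 0 (fully open) to 255 (shut), set as the call begins (- or left out, the last holds). The fingers move at their own pace and stop on an object; FORCE is the grip in N (left out, the last holds). Time passes only in rows, so rows that do not move let the fingers close. It gives the time, the measured TCP pose, the force, the opening and the grip force at its end, in the units of the state.
- readout.read_state(): the state, without advancing time (a new reading comes with each control period).
- capture(name): name is "scene" or "top"; returns the picture (420x560x3 uint8, red, green, blue); there is no depth.
- get_calibration(name): a dict with "vertical_fov" (degrees; the focal length in pixels is half the picture's height over the tangent of half this angle, whatever the lens; pixels are square), "cx", "cy" (the principal point, pixels), "k1" (the pictures are not rectified: a ray, as slopes to the right and down, at radius r is drawn at 1 + k1 r^2 times it, then the intrinsics apply), "R" (3x3) and "t" (3): a world point X has camera coordinates R X + t. Camera axes: x right, y down, z forward; pixel columns grow to the right and rows downward; lengths in m; the calibration is good to about 2 mm. A picture is of the moment at which its call begins. get_calibration takes no time and is no camera call.
- ticket.finish_job(): hands the job in; it is judged then, once.
The state is a dict: "time_s": time; "q": joint angles; "qd": joint speeds; "joint_efforts": joint torques, N m; "eef_pos": TCP position; "tool_rot": TCP orientation; "ft_force": force on the tool from outside, world axes, zero at the start; "torque": the same for the moment, N m; "gripper_width": finger opening in m; "gripper_force": force on a finger pad.
Only numpy, scipy, OpenCV 4.12 (cv2) and the standard library are available. Lean on these libraries where they do the work, as an engineer would, in place of code of your own. Each camera call takes 0.05 s, during which the arm holds its last target. There are 200 camera calls.

## Working session

There is one attempt and no reset: what is moved stays moved. The work goes in short steps, Python scripts to look and compute and a shell command to move; the robot and the scene stay as the last step left them, time stands still between calls to the robot, and variables do not carry over. Pictures are saved under pics/ and viewed, at most 10 in all, crops included, and the job is handed in when it is done.

```bash
mkdir -p pics
cat > h.py <<'E'
import numpy as np, cv2
from rig import readout, capture, get_calibration, ticket, ctrl
def K(n):
    c=get_calibration(n); f=210/np.tan(np.radians(c["vertical_fov"])/2)
    return c,np.array([[f,0,c["cx"]],[0,f,c["cy"]],[0,0,1]]),np.array([c["k1"],0,0,0,0.])
def ray(n,uv):
    c,k,d=K(n); p=cv2.undistortPoints(np.array(uv,float).reshape(-1,1,2),k,d).reshape(-1,2)
    R=np.array(c["R"]);t=np.array(c["t"]); return -R.T@t,np.c_[p,np.ones(len(p))]@R
def plane(n,uv,z):
    o,d=ray(n,uv); return o+d*((z-o[2])/d[:,2])[:,None]
def proj(n,X):
    c,k,d=K(n); return cv2.projectPoints(np.array(X,float).reshape(-1,1,3),cv2.Rodrigues(np.array(c["R"]))[0],np.array(c["t"],float),k,d)[0].reshape(-1,2)
E
python3 - <<'E'
from h import *
for n in("scene","top"):
    cv2.imwrite(f"pics/{n}0.png",capture(n)[:,:,::-1]); c=get_calibration(n); R=np.array(c["R"]);print(n,c["k1"],-R.T@c["t"],R[2])
s=readout.read_state();print(s["eef_pos"],s["tool_rot"],s["time_s"])
E
```

```text
scene -0.14509796227605604 [1.05789919 0.91396039 0.84838564] [-0.42367933 -0.73008583 -0.53616276]
top -0.023824009219559746 [ 0.2263661  -0.02612223  1.4258842 ] [ 0.20148103 -0.02853586 -0.97907666]
[0.20597338 0.56304432 0.23473719] [-1.89907431e-04  1.74496994e-01  9.84657390e-01 -7.66388789e-04] 0.1
```

View pics/scene0.png

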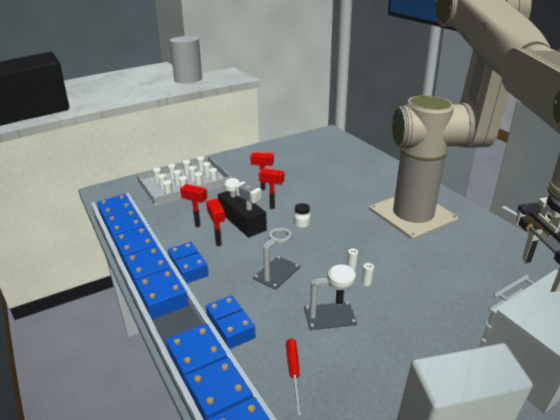

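View pics/top0.png

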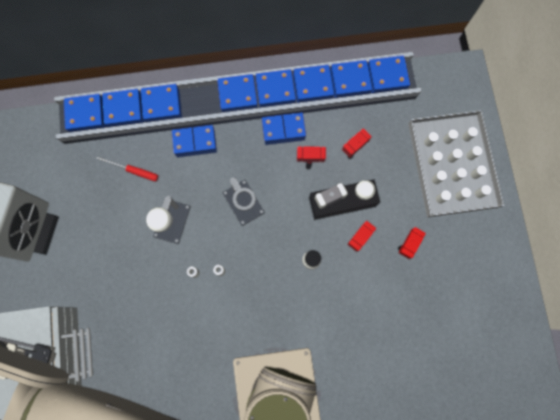

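The candidates are the grey-white head in the block at top (331,195) / scene (249,195), four red look-alikes at top (312,153), (357,142), (362,236) and (413,243), and the round tamper at top (365,190). I choose the grey-white oblong head in the block. The empty ring is at top (244,199) / scene (281,236), and the occupied one is at top (158,219).

Run:
```python
from h import *
t=cv2.imread("pics/top0.png");s=cv2.imread("pics/scene0.png")
a=cv2.resize(t[165:225,300:390],None,fx=8,fy=8,interpolation=cv2.INTER_CUBIC)[:, :400+320]
b=cv2.resize(s[170:240,215:305],None,fx=8,fy=8,interpolation=cv2.INTER_CUBIC)
r=cv2.resize(t[172:227,220:270],None,fx=5,fy=5,interpolation=cv2.INTER_CUBIC)
r2=cv2.resize(s[220:295,245:305],None,fx=4,fy=4,interpolation=cv2.INTER_CUBIC)
o=np.zeros((600,800,3),np.uint8)
a=cv2.resize(a,(480,320));b=cv2.resize(b,(360,280));o[:320,:480]=a;o[320:600,:360]=b;o[:275,500:750]=r;o[300:600,500:740]=r2
cv2.imwrite("pics/crop.png",o)
```

```text
(no output)
```

View pics/crop.png

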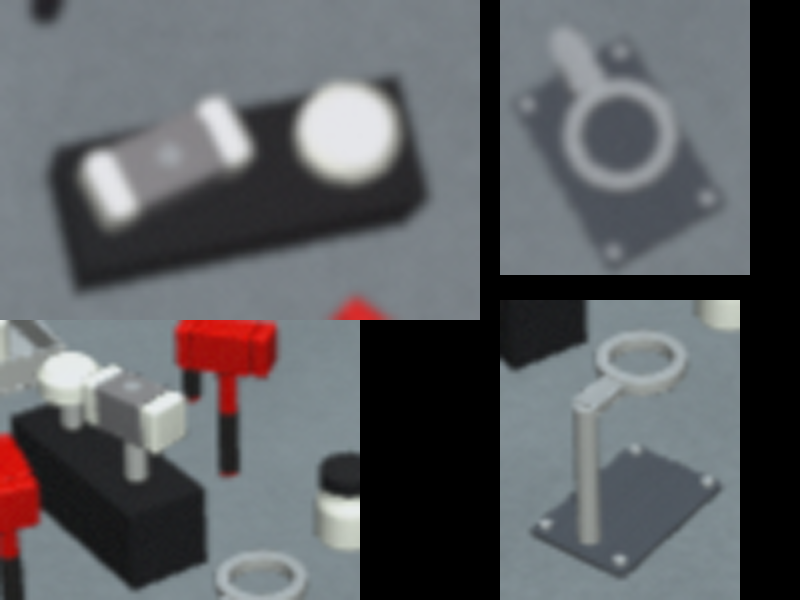

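The crop confirms it: a grey head with white ends and a centre dot, standing in the block, turned somewhat from the block's axis. The ring centre is near top (243.6,198.6). Its post is up-left, away from the robot.

Run:
```python
from h import *
t=cv2.imread("pics/top0.png");s=cv2.imread("pics/scene0.png")
def comps(im,box,lo,up=4,satmax=40,hi=256):
    x0,y0,x1,y1=box; c=cv2.resize(im[y0:y1,x0:x1],None,fx=up,fy=up,interpolation=cv2.INTER_CUBIC)
    m=((c.min(2)>=lo)&(c.min(2)<hi)&(c.max(2).astype(int)-c.min(2)<satmax)).astype(np.uint8)
    n,l,st,ce=cv2.connectedComponentsWithStats(m)
    f=lambda p:(np.array(p)+.5)/up-.5+[x0,y0]
    return [(st[i,4]/up**2,f(ce[i]),f(cv2.findContours((l==i).astype(np.uint8),0,2)[0][0].reshape(-1,2))) for i in range(1,n) if st[i,4]>4*up**2]
ends=[]
for a,ce,ct in comps(t,(310,175,352,212),165):
    print("top white",a,ce,plane("top",ce,.151)[0]); ends.append(ce)
for a,ce,ct in comps(t,(355,175,380,205),150): 
    print("tamper",a,plane("top",ce,.128)[0])
# block dark in top
for a,ce,ct in comps(t,(300,170,390,225),0,hi=60): print("dark",a,ce)
# rings: top fit
for n,im,box,lo in (("top",t,(225,185,262,215),125),("scene",s,(266,225,296,247),140)):
    for a,ce,ct in comps(im,box,lo):
        P=plane(n,ct,.125)[:,:2].astype(np.float32); (c,sz,an)=cv2.minEnclosingCircle(P)+(0,) 
        print(n,"ring",a,ce,c,sz, cv2.fitEllipse(P*1000))
for a,ce,ct in comps(s,(235,185,265,210),190): print("scene white",a,ce,plane("scene",ce,.151)[0])
d=[[300+171/5.3333-.4,165+156/5.3333-.4]];print("dot top",plane("top",d,.151))
d=[[215+132/4-.4,170+(385-320)/4-.4]];print("dot scene",plane("scene",d,.151))
```

```text
top white 69.0625 [341.43947964 188.87522624] [ 0.51689942 -0.2502356   0.151     ]
top white 75.9375 [320.31553498 199.17932099] [ 0.49651032 -0.1895598   0.151     ]
tamper 259.1875 [ 0.51355683 -0.317033    0.128     ]
dark 920.9375 [343.07248897 204.21583814]
top ring 231.375 [242.69732577 196.26512696] (0.5410143136978149, 0.020855335518717766) 0.04097951203584671 ((535.974853515625, 15.329992294311523), (60.47065734863281, 71.07693481445312), 118.61945343017578)
scene ring 225.25 [277.62888457 236.33081299] (0.546410322189331, 0.026344429701566696) 0.05045783519744873 ((536.4232177734375, 23.894145965576172), (60.456016540527344, 87.6238021850586), 125.62489318847656)
scene white 8.4375 [236.88981481 185.35648148] [ 0.52902805 -0.23869386  0.151     ]
scene white 33.625 [255.17239777 190.69656134] [ 0.49695343 -0.18008952  0.151     ]
dot top [[ 0.50687811 -0.22198914  0.151     ]]
dot scene [[ 0.50248836 -0.21863006  0.151     ]]
```

Run:
```python
from h import *
from scipy.optimize import least_squares
for n,box,lo,c in (("top",(225,185,262,215),125,(.535,.013)),("scene",(266,225,296,247),140,(.535,.013))):
    im=cv2.imread(f"pics/{n}0.png"); x0,y0,x1,y1=box
    m=(cv2.resize(im[y0:y1,x0:x1],None,fx=4,fy=4,interpolation=cv2.INTER_CUBIC).min(2)>=lo).astype(np.uint8)
    cs,h=cv2.findContours(m,cv2.RETR_CCOMP,cv2.CHAIN_APPROX_NONE)
    for ct,hh in zip(cs,h[0]):
        if len(ct)<60: continue
        P=plane(n,(ct.reshape(-1,2)+.5)/4-.5+[x0,y0],.125)[:,:2]
        r=least_squares(lambda p:np.hypot(*(P-p[:2]).T)-p[2],[*c,.03],loss="cauchy",f_scale=.001).x
        print(n,"hole" if hh[3]>=0 else "outer",len(ct),r.round(4))
print(proj("top",[[.506,-.221,.151]]),proj("scene",[[.506,-.221,.151]]))
```

```text
top outer 302 [0.5331 0.014  0.0305]
top hole 182 [0.5325 0.0143 0.0221]
scene outer 279 [0.5328 0.0234 0.0355]
scene hole 153 [0.5294 0.0197 0.0213]
[[331.35077409 194.21442647]] [[246.22187758 185.82284297]]
```

```bash
R='0.01,-0.0261,0.0015,0,0,-1.71'; 
python3 -m handwheel '[0.01,-0.0261,0.0015,0,0,-1.71, 0.01,-0.0261,0.0015,0,0,-1.71, 0.01,-0.0261,0.0015,0,0,-1.71, 0.01,-0.0261,0.0015,0,0,-1.71, 0.01,-0.0261,0.0015,0,0,-1.71, 0.01,-0.0261,0.0015,0,0,-1.71, 0.01,-0.0261,0.0015,0,0,-1.71, 0.01,-0.0261,0.0015,0,0,-1.71, 0.01,-0.0261,0.0015,0,0,-1.71, 0.01,-0.0261,0.0015,0,0,-1.71]' 0 30
```

```text
time_s: 0.93
eef_pos: [0.3061, 0.3011, 0.2503]
tool_rot: [-0.0, 0.32, 0.948, -0.0]
ft_force: [0.5, -0.3, 0.2]
gripper_width: 0.0929
gripper_force: 0.0
```

```bash
python3 -m handwheel '[0.01,-0.0261,0.0015,0,0,-1.71, 0.01,-0.0261,0.0015,0,0,-1.71, 0.01,-0.0261,0.0015,0,0,-1.71, 0.01,-0.0261,0.0015,0,0,-1.71, 0.01,-0.0261,0.0015,0,0,-1.71, 0.01,-0.0261,0.0015,0,0,-1.71, 0.01,-0.0261,0.0015,0,0,-1.71, 0.01,-0.0261,0.0015,0,0,-1.71, 0.01,-0.0261,0.0015,0,0,-1.71, 0.01,-0.0261,0.0015,0,0,-1.71]' 
python3 -m handwheel '[0.01,-0.0261,0.0015,0,0,-1.71, 0.01,-0.0261,0.0015,0,0,-1.71, 0.01,-0.0261,0.0015,0,0,-1.71, 0.01,-0.0261,0.0015,0,0,-1.71, 0.01,-0.0261,0.0015,0,0,-1.71, 0.01,-0.0261,0.0015,0,0,-1.71, 0.01,-0.0261,0.0015,0,0,-1.71, 0.01,-0.0261,0.0015,0,0,-1.71, 0.01,-0.0261,0.0015,0,0,-1.71, 0.01,-0.0261,0.0015,0,0,-1.71]'
```

```text
time_s: 1.77
eef_pos: [0.4062, 0.0401, 0.2654]
tool_rot: [-0.0, 0.457, 0.889, -0.0]
ft_force: [-0.0, 0.8, -0.1]
gripper_width: 0.0936
gripper_force: 0.0
time_s: 2.6
eef_pos: [0.5062, -0.2208, 0.2801]
tool_rot: [-0.0, 0.584, 0.812, -0.0]
ft_force: [-0.4, 0.3, 1.0]
gripper_width: 0.0932
gripper_force: 0.0
```

Run:
```python
from h import *
from itertools import product
P=[]
for n in("top","scene"):
    im=cv2.imread(f"pics/{n}0.png").astype(int); m=((im[:,:,2]>120)&(im[:,:,1]<70)).astype(np.uint8)
    N,l,st,ce=cv2.connectedComponentsWithStats(m); P.append([c for c,s in zip(ce[1:],st[1:]) if s[4]>40])
for a,b in product(*P):
    o1,d1=ray("top",a);o2,d2=ray("scene",b);A=np.c_[d1[0],-d2[0]];x=np.linalg.lstsq(A,o2-o1,rcond=None)[0]
    p,q=o1+d1[0]*x[0],o2+d2[0]*x[1]
    if np.linalg.norm(p-q)<.025: print(a.round(),b.round(),((p+q)/2).round(3),round(np.linalg.norm(p-q),3))
cv2.imwrite("pics/scene1.png",capture("scene")[:,:,::-1])
```

```text
[357. 142.] [194. 194.] [ 0.648 -0.319  0.118] 0.01
[311. 153.] [216. 212.] [ 0.632 -0.185  0.121] 0.013
[142. 173.] [292. 358.] [0.677 0.313 0.012] 0.006
[362. 236.] [267. 169.] [ 0.39  -0.287  0.146] 0.012
```

View pics/scene1.png

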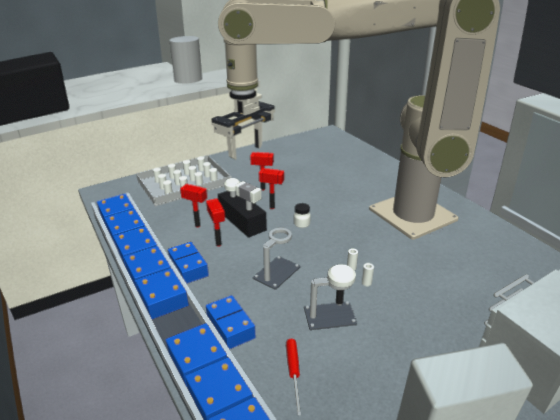

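The gripper hangs above the block at about scene (245,125), open, with nothing in the way of straight descent. The nearest red heads are 45 mm or more clear of the fingers.

```bash
python3 -m handwheel '[-0.0005,0.0005,-0.02,0,0,0, 0,0,-0.02,0,0,0, 0,0,-0.02,0,0,0, 0,0,-0.02,0,0,0, 0,0,-0.02,0,0,0, 0,0,-0.016,0,0,0, 0,0,-0.01,0,0,0, 0,0,-0.01,0,0,0, 0,0,-0.01,0,0,0, 0,0,0,0,0,0]' 
python3 -m handwheel '[0,0,0,0,0,0, 0,0,0,0,0,0, 0,0,0,0,0,0, 0,0,0,0,0,0, 0,0,0,0,0,0]' 150 5
python3 - <<'E'
from h import *
cv2.imwrite("pics/s2.png",cv2.resize(capture("scene")[100:260,160:330,::-1],None,fx=3.5,fy=3.5,interpolation=cv2.INTER_CUBIC))
E
```

```text
time_s: 3.48
eef_pos: [0.5048, -0.2185, 0.1326]
tool_rot: [-0.001, 0.583, 0.812, -0.0]
ft_force: [0.2, -0.4, 0.9]
gripper_width: 0.0929
gripper_force: 0.0
time_s: 3.9
eef_pos: [0.5061, -0.2192, 0.1354]
tool_rot: [0.001, 0.584, 0.812, 0.0]
ft_force: [-0.4, 0.8, 0.3]
gripper_width: 0.064
gripper_force: 0.0
```

View pics/s2.png

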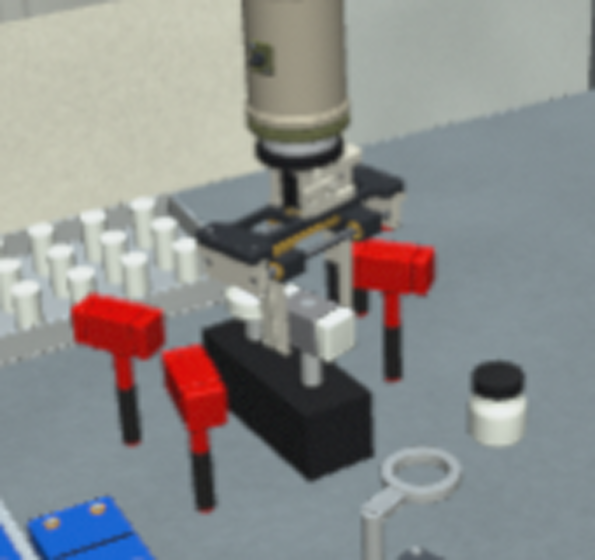

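The fingers straddle the head, with the near finger at crop (275,310). They are above the block and clear of the tamper, so I close gently.

```bash
python3 -m handwheel '[0,0,0,0,0,0, 0,0,0,0,0,0, 0,0,0,0,0,0, 0,0,0,0,0,0, 0,0,0,0,0,0, 0,0,0,0,0,0]' 220 5; python3 -m handwheel '[0,0,0,0,0,0, 0,0,0,0,0,0, 0,0,0,0,0,0]'; python3 -c "
from h import *;s=readout.read_state();print(s['torque'],s['eef_pos'])"
```

```text
time_s: 4.45
eef_pos: [0.5057, -0.219, 0.1346]
tool_rot: [0.0, 0.584, 0.812, 0.0]
ft_force: [0.9, 0.1, 0.0]
gripper_width: 0.036
gripper_force: 5.0
time_s: 4.7
eef_pos: [0.5057, -0.219, 0.1347]
tool_rot: [0.0, 0.584, 0.812, 0.0]
ft_force: [1.4, -0.5, 0.0]
gripper_width: 0.0361
gripper_force: 5.0
[ 0.06356671 -0.06419615  0.03179627] [ 0.50574765 -0.21900532  0.13466288]
```

Width is 36 mm and side force is negligible. I tighten and lift straight up.

```bash
python3 -m handwheel '[0,0,0,0,0,0, 0,0,0,0,0,0, 0,0,0.004,0,0,0, 0,0,0.008,0,0,0, 0,0,0.01,0,0,0, 0,0,0.01,0,0,0, 0,0,0.01,0,0,0]' 255 40
python3 -m handwheel '[0,0,0.01,0,0,0, 0,0,0.012,0,0,0, 0,0,0.014,0,0,0, 0,0,0.016,0,0,0, 0,0,0.018,0,0,0, 0,0,0.018,0,0,0, 0,0,0.018,0,0,0, 0,0,0.014,0,0,0, 0,0,0.008,0,0,0, 0,0,0,0,0,0]'
python3 - <<'E'
from h import *
cv2.imwrite("pics/s3.png",cv2.resize(capture("scene")[60:260,150:350,::-1],None,fx=3,fy=3,interpolation=cv2.INTER_CUBIC))
E
```

```text
time_s: 5.28
eef_pos: [0.5058, -0.2192, 0.1781]
tool_rot: [0.0, 0.584, 0.812, -0.0]
ft_force: [0.4, -0.5, -2.3]
gripper_width: 0.0364
gripper_force: 39.9
time_s: 6.12
eef_pos: [0.5065, -0.2195, 0.3078]
tool_rot: [0.002, 0.584, 0.812, 0.0]
ft_force: [0.2, -0.3, -3.0]
gripper_width: 0.0363
gripper_force: 39.9
```

View pics/s3.png

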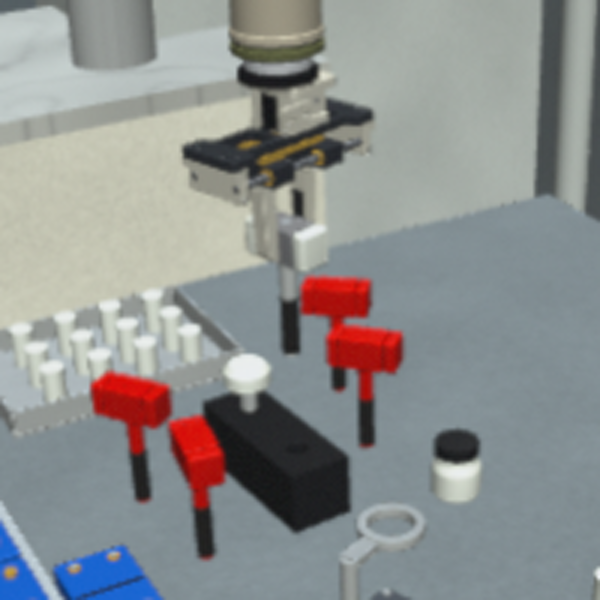

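The mallet hangs upright in the gripper, handle at crop (290,310). The tamper is still in the block and the mallet's hole is empty. I carry it to the ring.

```bash
python3 -m handwheel '[0.001,0.0095,0,0,0,0, 0.002,0.0175,0,0,0,0, 0.003,0.0255,0,0,0,0, 0.0035,0.030,0,0,0,0, 0.004,0.0345,0,0,0,0, 0.004,0.0345,0,0,0,0, 0.0035,0.030,0,0,0,0, 0.003,0.0255,0,0,0,0, 0.002,0.0175,0,0,0,0, 0.001,0.0095,0,0,0,0]'
python3 -m handwheel '[0,0,0,0,0,0, 0,0,0,0,0,0, 0,0,0,0,0,0]'
python3 - <<'E'
from h import *
for n in("scene","top"): cv2.imwrite(f"pics/{n}4.png",capture(n)[:,:,::-1])
s=readout.read_state();print(s["eef_pos"],s["ft_force"])
E
python3 - <<'E'
from h import *
a=cv2.imread("pics/scene4.png");b=cv2.imread("pics/top4.png")
o=np.hstack([cv2.resize(a[110:300,220:350],None,fx=3,fy=3,interpolation=2),cv2.resize(b[130:260,180:310],(400,570-0),interpolation=2)]) if 0 else None
A=cv2.resize(a[110:300,220:350],(390,570),interpolation=2);B=np.zeros((570,400,3),np.uint8);B[:400]=cv2.resize(b[140:240,200:300],(400,400),interpolation=2)
cv2.imwrite("pics/c4.png",np.hstack([A,B]))
E
```

```text
time_s: 7.0
eef_pos: [0.5318, 0.0179, 0.303]
tool_rot: [-0.001, 0.583, 0.813, -0.0]
ft_force: [0.6, -0.3, -2.6]
gripper_width: 0.0358
gripper_force: 39.9
time_s: 7.25
eef_pos: [0.5324, 0.0141, 0.3041]
tool_rot: [-0.0, 0.584, 0.812, -0.0]
ft_force: [0.3, -0.5, -4.1]
gripper_width: 0.036
gripper_force: 39.9
[0.53256024 0.0138128  0.30442961] [-0.16319678  0.8573068  -3.62371836]
```

View pics/c4.png

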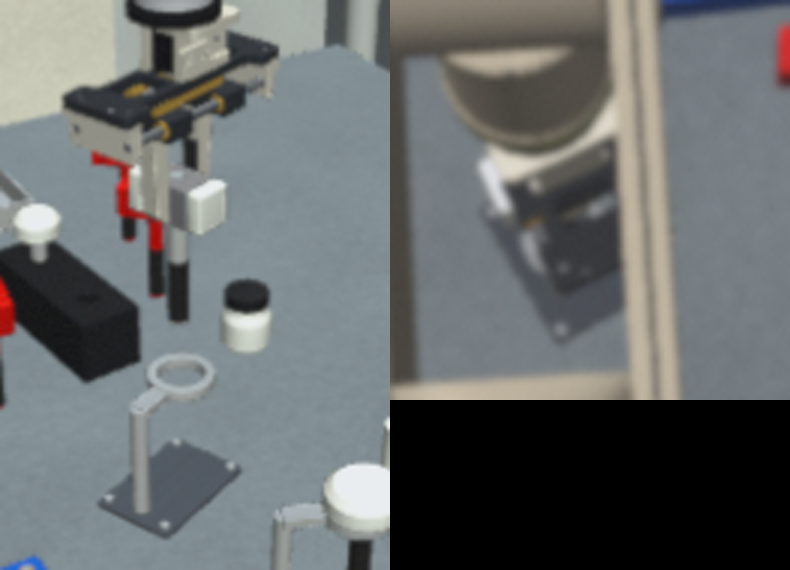

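Scene shows the handle's end at (279.7,214.8), hanging just above the ring's centre (280.3,235.3). Top is blocked by the arm.

Run:
```python
from h import *
print(plane("scene",[[279.5,214.8]],.178), plane("scene",[[280.2,235.2]],.125), proj("scene",[[.5325,.014,.178],[.5325,.014,.125]]))
```

```text
[[0.52489581 0.00965212 0.178     ]] [[0.53301048 0.02617696 0.125     ]] [[277.86297195 216.37022165]
 [278.04340017 232.92442165]]
```

Correcting for the ring's wall thickness, alignment is within a few mm, against ±13 mm of play. I nudge y by 2 mm and lower in stages, watching the force.

```bash
python3 -m handwheel '[0,0.002,-0.006,0,0,0, 0,0,-0.01,0,0,0, 0,0,-0.01,0,0,0, 0,0,-0.01,0,0,0, 0,0,-0.01,0,0,0, 0,0,-0.01,0,0,0, 0,0,-0.01,0,0,0, 0,0,-0.008,0,0,0, 0,0,-0.006,0,0,0, 0,0,0,0,0,0]'
python3 - <<'E'
from h import *
a=capture("scene")[:,:,::-1]
cv2.imwrite("pics/c5.png",cv2.resize(a[150:290,230:330],(500,580+20),interpolation=2)[:,:])
E
```

```text
time_s: 8.18
eef_pos: [0.5319, 0.017, 0.2227]
tool_rot: [-0.001, 0.584, 0.812, -0.001]
ft_force: [-0.0, 0.1, -3.0]
gripper_width: 0.0357
gripper_force: 39.9
```

View pics/c5.png

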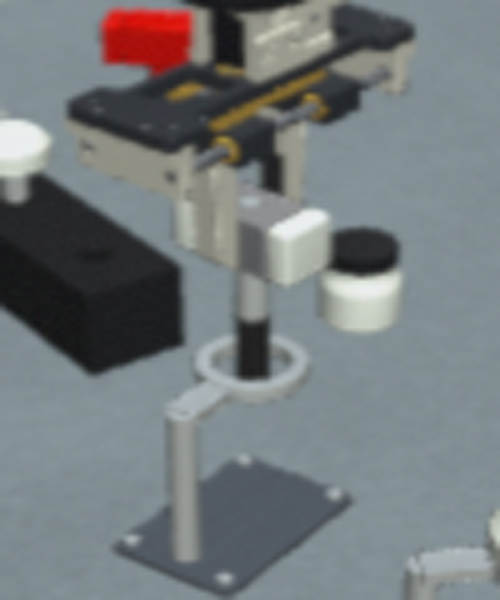

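The handle is in the ring's opening, laterally centred (x 253 against a ring from 195 to 310), with no contact force. I continue down to about 3 mm above seating.

```bash
python3 -m handwheel '[0,0,-0.006,0,0,0, 0,0,-0.01,0,0,0, 0,0,-0.01,0,0,0, 0,0,-0.01,0,0,0, 0,0,-0.01,0,0,0, 0,0,-0.01,0,0,0, 0,0,-0.008,0,0,0, 0,0,-0.005,0,0,0, 0,0,-0.002,0,0,0, 0,0,0,0,0,0]'
python3 -m handwheel '[0,0,0,0,0,0, 0,0,0,0,0,0]'
```

```text
time_s: 9.07
eef_pos: [0.5324, 0.017, 0.153]
tool_rot: [-0.0, 0.584, 0.812, -0.0]
ft_force: [-0.4, -0.3, -2.8]
gripper_width: 0.0357
gripper_force: 39.9
time_s: 9.23
eef_pos: [0.5332, 0.0169, 0.1544]
tool_rot: [0.001, 0.584, 0.812, 0.0]
ft_force: [-1.3, 0.9, -2.9]
gripper_width: 0.0356
gripper_force: 39.9
```

```bash
python3 -m handwheel '[0,0,-0.002,0,0,0, 0,0,-0.002,0,0,0, 0,0,0,0,0,0, 0,0,0,0,0,0]'
python3 -m handwheel '[0,0,-0.001,0,0,0, 0,0,-0.001,0,0,0, 0,0,0,0,0,0]'
```

```text
time_s: 9.57
eef_pos: [0.5325, 0.017, 0.1495]
tool_rot: [-0.0, 0.584, 0.812, -0.0]
ft_force: [0.2, -0.2, -2.5]
gripper_width: 0.0359
gripper_force: 39.9
time_s: 9.82
eef_pos: [0.5325, 0.017, 0.1474]
tool_rot: [-0.0, 0.584, 0.812, -0.0]
ft_force: [0.2, -0.2, -3.3]
gripper_width: 0.0359
gripper_force: 39.9
```

```bash
python3 -m handwheel '[0,0,-0.001,0,0,0, 0,0,0,0,0,0, 0,0,0,0,0,0]'
python3 -m handwheel '[0,0,-0.0005,0,0,0, 0,0,0,0,0,0, 0,0,0,0,0,0]'
```

```text
time_s: 10.07
eef_pos: [0.5327, 0.017, 0.1467]
tool_rot: [0.0, 0.584, 0.812, 0.0]
ft_force: [0.2, -0.2, -1.6]
gripper_width: 0.0358
gripper_force: 39.9
time_s: 10.32
eef_pos: [0.5328, 0.017, 0.1467]
tool_rot: [0.0, 0.584, 0.812, 0.0]
ft_force: [-2.9, -0.5, 3.9]
gripper_width: 0.0355
gripper_force: 39.9
```

The head is seated: force turned positive at the expected height. I release and rise.

```bash
python3 -m handwheel '[0,0,0,0,0,0, 0,0,0,0,0,0]' - 5
python3 -m handwheel '[0,0,0,0,0,0, 0,0,0,0,0,0, 0,0,0,0,0,0, 0,0,0,0,0,0, 0,0,0,0,0,0, 0,0,0,0,0,0, 0,0,0,0,0,0, 0,0,0,0,0,0]' 60
python3 -m handwheel '[0,0,0.005,0,0,0, 0,0,0.01,0,0,0, 0,0,0.02,0,0,0, 0,0,0.02,0,0,0, 0,0,0.025,0,0,0, 0,0,0.025,0,0,0, 0,0,0.025,0,0,0, 0,0,0.015,0,0,0, 0,0,0.005,0,0,0, 0,0,0,0,0,0]'
python3 - <<'E'
from h import *
a=capture("scene")[:,:,::-1]
cv2.imwrite("pics/c6.png",cv2.resize(a[110:330,160:400],(720,600),interpolation=2))
E
```

```text
time_s: 10.48
eef_pos: [0.5328, 0.017, 0.1466]
tool_rot: [0.0, 0.584, 0.812, 0.0]
ft_force: [-2.7, 0.8, 4.6]
gripper_width: 0.0359
gripper_force: 5.0
time_s: 11.15
eef_pos: [0.5327, 0.017, 0.1461]
tool_rot: [0.0, 0.584, 0.812, -0.0]
ft_force: [0.2, -0.0, -0.4]
gripper_width: 0.0708
gripper_force: 0.0
time_s: 11.98
eef_pos: [0.5336, 0.0169, 0.2987]
tool_rot: [0.002, 0.584, 0.812, 0.001]
ft_force: [-0.3, -0.3, -0.4]
gripper_width: 0.0711
gripper_force: 0.0
```

View pics/c6.png

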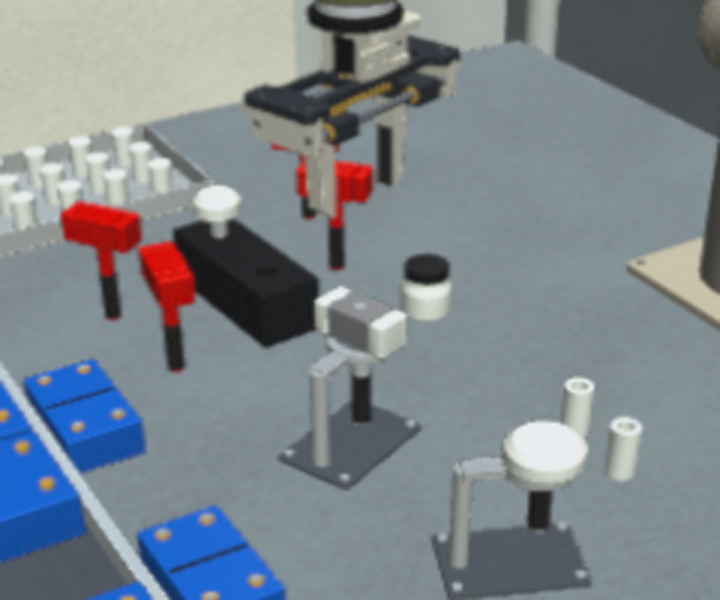

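The mallet's head rests level on the ring at crop (360,320), with the handle through it at (362,390). The gripper is clear above, and the tamper and press puck are undisturbed.

```bash
python3 -c "
from rig import ticket;print(ticket.finish_job())"
```

```text
the job is handed in; nothing more can be done
None
```

The mallet is in the empty ring holder with its head resting level on the ring, the gripper is clear, the other tools are where they were, and I handed the job in at about 12 s of the 42 s allowed.

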